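Fit the end panel of a bottle riser and draw its cam lock tight

TASK

The bench riser lies upside down with one end panel still off. Slide the loose panel up to the free end so that its stud and dowels go fully home, then turn the thumb-wing cam at that end clockwise until it has drawn the panel firmly tight, and stop there: forcing the cam past firm strips the stud out of the board. Let go, and leave the other things on the bench where they are.

Things in the scene. Friction and masses are not known exactly. Their poses are not given: they have to be found in the camera images.
- riser: Low bottle riser, white laminate, upside down, immovable: board 300 long, 200 wide, 30 thick, far end already closed by an 85 mm high panel. Origin on the bench under the axis of the cam to turn, mid-width. y axis points to the free end; board spans y -235 to 65, x -100 to 100 mm. A second, like cam at y = -170 is already tight: leave it.
- end_face (a point): Middle of the riser's free end face, 15 mm above the bench, 65 mm from the cam's axis; axes as the riser's. Mouth of the 20 mm bore that leads the stud into the cam. At this height, at x = -70 and 70 mm, two 11 mm holes for the dowels. The panel is home when panel_face meets this point.
- cam: Steel cam lock in the board's upper side; origin on the bench on its upright axis. y axis: along the wing to its nosed end, pointing to the free end within 0.1 rad at the start (open). Turns clockwise from above, at most 2.75 rad. Its spiral walls catch the stud's head after 0.6 rad and draw it in 4.2 mm per rad.
- wing (a point): Grip point, on the cam's axis, 47 mm above the bench; axes as the cam's. Thumb wing: upright bar 44 long (along y), 10 thick, 35.5 to 58 mm above the bench; a slim nose reaches 30 mm from the axis. Below it a hub up to 20 mm wide (31 to 36 mm above the bench) on a 47 mm disc: keep the fingertips above 36 mm.
- cam_axis (a point): Point on the cam's axis at the stud's height (15 mm). Feel: free turning takes 0.06 N m of friction, which the resting wrist may read with either sign. Where the stud comes tight is unknown, 1.2 to 2.3 rad from open; there the moment rises by 0.5 N m or more per rad. Firm is 0.15 to 0.25 N m above the free reading; past 0.3 above it the stud may strip. Let go, the cam stays and keeps its pull.
- panel: Loose end panel, white laminate, upright on the bench: 200 long (x), 18 thick (y), 85 mm high, about 0.45 kg. Origin: middle of its underside. The -y face is the inner face, with the stud and dowels. Home: axes parallel to the riser's, origin at riser y = 74 mm. It slides on the bench; two black glides (14 wide, 4 high) at x = -85, 85 on its top edge.
- panel_face (a point): Middle of the panel's inner face, 15 mm above the bench: root of the steel stud, which stands straight out (-y): 6 mm neck, 14 mm ball head, ball centre 53 to 56.5 mm out (screwed in by hand, not known closer). Beside it at x = -70, 70: dowels 8 thick, 12 mm long, round tips. Turning the cam drags the panel up to 2 mm along x within the dowels' play.
- screwdriver: Bystander: a screwdriver lying on the bench on the robot's side of the riser.
- dish: Bystander: a small white dish, 64 mm wide, 16 mm high, on the riser board.
- spare_stud: Bystander: a spare steel stud, 63 mm long, lying on the riser board.
- amber_bottle: Bystander: an amber bottle 72 mm wide, 150 mm high, beyond the riser.
- beaker: Bystander: a clear beaker 64 mm wide, 85 mm high, left on the bench.
- wash_bottle: Bystander: a white wash bottle 68 mm wide, 195 mm high, left on the bench.
- tip_box: Bystander: a grey box 82 x 118 x 60 mm, right on the bench.
Things that resemble listed ones, but are neither listed nor needed, are in the scene too. What is shaped like the panel but blue or green is not meant.

How it is judged:
On the way, in this order (a step that is already met when the one before it is completed fails the run):
1. the panel is home: its inner face within 4 mm of the free end, stud and dowels in their holes (y of panel_face in the frame of end_face below 0.004 m and x of panel_face in the frame of end_face between -0.005 and 0.005 m), for 0.1 s.
2. the cam pulls on the stud with more than 12 N (contact force between cam and panel above 12 N), for 0.2 s.
At the end, for the whole second after the job is handed in: The panel stands upright and square (within 0.03 rad) against the riser's free end with no gap (under 1.5 mm) and within 5 mm of the middle, at rest, and the cam by itself keeps pulling its stud with more than 10 N (contact force between cam and panel above 10 N and y of panel_face in the frame of end_face between -0.0025 and 0.0015 m and x of panel_face in the frame of end_face between -0.005 and 0.005 m and angle between the y axis of panel and the y axis of riser, either way round below 0.03 rad and angle between panel's own z axis and vertical below 0.03 rad and linear speed of panel below 0.01 m/s); the robot touches nothing.
It fails at once if the cam, over-tightened or struck, strips the stud: it loads it with more than 55 N (contact force between cam and panel above 55 N).
It fails at once if a bystander is shoved or knocked over (moved more than 40 mm) (distance of any of screwdriver, dish, spare_stud, amber_bottle, beaker, wash_bottle, tip_box from where it was at the start of the episode above 0.04 m).
It also fails if it takes over 72 s, if anything falls off the work surface, if the arm or the gripper's body presses on something with over 40 N, if the wrist force passes 120 N, or if a joint passes its speed limit or range.

ROBOT

A 6-joint arm with a two-finger parallel gripper is mounted at the origin on the work surface. World frame = base frame: x ahead of the robot, y to its left, z up, the work surface at z = 0. Lengths are in m, angles in rad, forces in N, time in s.
With the tool pointing down it reaches from about 0.3 to 0.875 m from the base axis. Payload 6.4 kg.
Tool frame: the origin (TCP) lies where the fingers leave the gripper's body, on its centre line; the fingertips stand 73 mm ahead of it and the grasp point (between the pads) lies 54 mm ahead of it; z points along the fingers, y is the line along which they close (so a half turn about z gives the same grasp; the last joint's range is limited). The gripper opens to 85 mm and grips with 20 to 120 N. Pads are 22 mm wide; open, the fingers measure 114 mm over their backs; the gripper's body (76 mm by 85 mm) begins 54 mm behind the grasp point. The pads swing forward as they close: fully open they stand 13 mm farther back than shut.
Start: joints at [-1.347, 0.181, 1.607, -0, 1.354, -0.206], TCP at [0.24, -0.523, 0.304] pointing down, gripper open.
Joint ranges: [-2.99, 2.99], [-0.89, 2.07], [0.3, 2.58], [-1.14, 4.28], [0, 2.63], [-3.12, 3.12]. Speed limits (rad/s): [2.57, 2.57, 3.01, 3.14, 3.14, 3.14].

INTERFACE

Orientations are given as a unit quaternion [w, x, y, z].
In Python, from bench import ctrl gives the robot as it stands.
- The arm moves only by the tool carry_out, never from a script. Its argument "steps" is one flat list of numbers, 7 for each row, row after row: the shift along the tool's x, y, z in m, then the turn, a rotation vector about the tool's x, y, z in rad, then the opening, from 0 (shut) to 1 (fully open). In form: [dx, dy, dz, wx, wy, wz, claw, dx, dy, dz, wx, wy, wz, claw, ...]. A call has 1 to 20 rows; each row is the pose to reach, as a shift and turn from the pose commanded when the call began, along the tool's axes at that moment; what a row does not reach only later rows make up. A row lasts 1/10 s, in which the tool goes at most 50 mm and 8.59 degrees, less where a joint would pass 70% of its speed; a pose out of reach is approached as far as the arm can. A call with a gripper value outside its range is refused whole. The fingers move at their own pace and stop on an object; the grip force is fixed at half the most. Time passes only in rows, so rows that repeat a pose let the fingers close. It gives the time, the measured TCP pose, the force, the opening and the grip force at its end, in the units of the state.
- ctrl.get_obs(): the state, without advancing time (a new reading comes with each control period).
- ctrl.camera(name): name is "side" or "top" or "wrist"; returns the picture (420x560x3 uint8, red, green, blue); there is no depth.
- ctrl.camera_params(name): a dict with "vertical_fov" (degrees; the focal length in pixels is half the picture's height over the tangent of half this angle, whatever the lens; pixels are square), "cx", "cy" (the principal point, pixels), "cam_to_world" (4x4, takes a point from camera to world coordinates); the wrist camera has in their place "hand_eye" (4x4, takes a point from camera to tool coordinates, whose origin is the TCP and whose axes are the flange's). Camera axes: x right, y down, z forward; pixel columns grow to the right and rows downward; lengths in m; the calibration is good to about 2 mm. The wrist camera is an equidistant fisheye: a pixel r from the principal point sees the ray r / f radians off the axis. A picture is of the moment at which its call begins: read the wrist's pose just before it. camera_params takes no time and is no camera call.
- ctrl.hand_in(): hands the job in; it is judged then, once.
The state is a dict: "time_s": time; "q": joint angles; "dq": joint speeds; "joint_efforts": joint torques, N m; "eef_pos": TCP position; "eef_rot": TCP orientation; "wrist_force": force on the tool from outside, world axes, zero at the start; "torque": the same for the moment, N m; "opening": opening from 0.0 (shut) to 1.0 (fully open); "grasp_force": force on a finger pad.
Only numpy, scipy, OpenCV 4.12 (cv2) and the standard library are available. Lean on these libraries where they do the work, as an engineer would, in place of code of your own. Each camera call takes 0.05 s, during which the arm holds its last target. There are 200 camera calls.

## Working session

There is one attempt and no reset: what is moved stays moved. The work goes in short steps, Python scripts to look and compute and a tool call to move; the robot and the scene stay as the last step left them, time stands still between calls to the robot, and variables do not carry over. Pictures are saved under pics/ and viewed, at most 10 in all, crops included, and the job is handed in when it is done.

Besides the shell and the picture viewer there is one more tool, called as name(argument=value, ...), one argument or row to a line, values as JSON. carry_out: Moves the arm, as the interface text tells. Its arguments: {"type":"object","properties":{"steps":{"type":"array"}},"required":["steps"]}

```bash
mkdir -p pics; ls
python3 - <<'E'
from bench import ctrl
import cv2,numpy as np
o=ctrl.get_obs();print({k:np.round(v,3) for k,v in o.items()})
for n in ["side","top"]:
    im=ctrl.camera(n);cv2.imwrite(f"pics/{n}0.png",im[:,:,::-1])
    p=ctrl.camera_params(n);print(n,p['vertical_fov'],p['cx'],p['cy'],np.round(p['cam_to_world'],4).tolist())
p=ctrl.camera_params("wrist");print(p)
E
```

```text
pics
{'time_s': np.float64(0.0), 'q': array([-1.347,  0.182,  1.608,  0.   ,  1.354, -0.206]), 'dq': array([ 0.001, -0.001,  0.   ,  0.002,  0.001, -0.   ]), 'joint_efforts': array([ 2.0000e-03, -4.4486e+01, -3.5134e+01, -0.0000e+00,  9.0000e-03,
        0.0000e+00]), 'eef_pos': array([ 0.239, -0.522,  0.303]), 'eef_rot': array([-0.001,  0.977,  0.213, -0.   ]), 'wrist_force': array([-0.312,  0.028, -0.78 ]), 'torque': array([ 0.041, -0.04 ,  0.053]), 'grasp_force': np.float64(0.0), 'opening': np.float64(0.997)}
side 49.41280711146333 278.83274513883896 206.66712952209684 [[0.9571, -0.1357, 0.2561, 0.019], [-0.2892, -0.507, 0.812, -1.3672], [0.0197, -0.8512, -0.5245, 0.9844], [0.0, 0.0, 0.0, 1.0]]
top 42.07397922898738 274.62442751100053 219.63700560211606 [[0.0215, -0.9941, 0.106, 0.2859], [-0.9997, -0.0227, -0.0109, 0.047], [0.0133, -0.1057, -0.9943, 1.7317], [0.0, 0.0, 0.0, 1.0]]
{'vertical_fov': 65.70646984690485, 'cx': 277.94225075570677, 'cy': 212.0773226713605, 'hand_eye': array([[ 6.31062642e-04, -9.46157990e-01, -3.23704587e-01,
         8.37061346e-02],
       [ 9.99999801e-01,  6.03321982e-04,  1.86048035e-04,
         1.76559490e-04],
       [ 1.92672583e-05, -3.23704640e-01,  9.46158182e-01,
        -6.98258518e-02],
       [ 0.00000000e+00,  0.00000000e+00,  0.00000000e+00,
         1.00000000e+00]])}
```

View pics/side0.png

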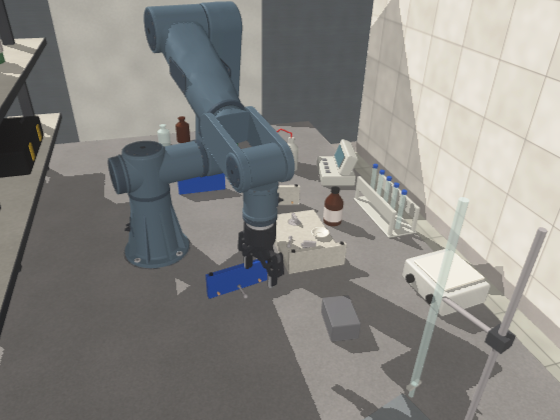

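View pics/top0.png

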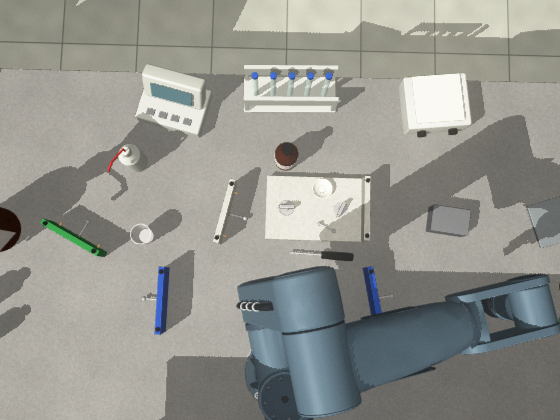

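```bash
cat > h.py <<'E'
from bench import ctrl
import cv2,numpy as np
from scipy.spatial.transform import Rotation as R
def tcp():
    o=ctrl.get_obs();T=np.eye(4);w,x,y,z=o['eef_rot'];T[:3,:3]=R.from_quat([x,y,z,w]).as_matrix();T[:3,3]=o['eef_pos'];return T
def cam(n,T=None):
    p=ctrl.camera_params(n);f=210/np.tan(np.radians(p['vertical_fov']/2))
    return f,p['cx'],p['cy'],(p['cam_to_world'] if n!='wrist' else T@p['hand_eye'])
def pix2w(n,uv,z,T=None):
    f,cx,cy,M=cam(n,T);d=(np.array(uv,float)-[cx,cy])/f
    if n=='wrist':
        r=np.linalg.norm(d);v=np.array([*(d/r*np.sin(r)),np.cos(r)])
    else: v=np.array([*d,1])
    v=M[:3,:3]@v;return M[:3,3]+v*(z-M[2,3])/v[2]
def w2pix(n,P,T=None):
    f,cx,cy,M=cam(n,T);v=M[:3,:3].T@(np.array(P)-M[:3,3])
    if n=='wrist':
        a=np.arctan2(np.hypot(v[0],v[1]),v[2]);d=v[:2]/np.linalg.norm(v[:2])*a
    else: d=v[:2]/v[2]
    return d*f+[cx,cy]
def goto(pos,rotz_y=None):
    "shift in tool axes to a world TCP position"
    T=tcp();return T[:3,:3].T@(np.array(pos)-T[:3,3])
E
python3 - <<'E'
from h import *
im=cv2.imread("pics/top0.png")[160:265,200:390]
cv2.imwrite("pics/top0c.png",cv2.resize(im,None,fx=4,fy=4,interpolation=cv2.INTER_CUBIC))
for uv,z in [((232,181),.085),((217,241),.085),((266,176),.03),((266,240),.03),((287,208),.05),((238,216),.015)]: print(uv,np.round(pix2w('top',uv,z),3))
E
```

```text
(232, 181) [0.577 0.162 0.085]
(217, 241) [0.393 0.201 0.085]
(266, 176) [0.605 0.059 0.03 ]
(266, 240) [0.403 0.054 0.03 ]
(287, 208) [ 0.502 -0.009  0.05 ]
(238, 216) [0.478 0.144 0.015]
```

View pics/top0c.png

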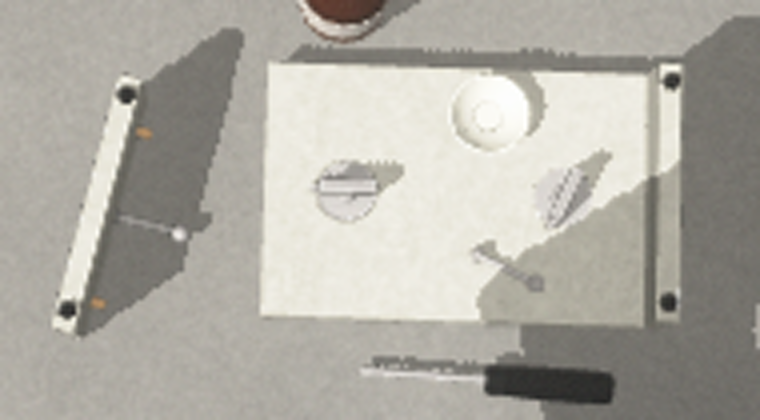

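Run:
```python
from h import *
c=lambda u,v:(200+u/4,160+v/4)
for n,uv,z in [('gl+',c(127,94),.089),('gl-',c(67,310),.089),('A',c(267,62),.03),('B',c(262,317),.03),('C',c(655,72),.03),('wing',c(348,187),.058),('disc',c(347,191),.031),('ball',c(180,234),.022),('bottle',(286,152),.15),('beaker',(142,234),.085)]: print(n,np.round(pix2w('top',uv if not callable(uv) else 0,z),3))
print(goto([.47,.09,.40]))
```

```text
gl+ [0.569 0.162 0.089]
gl- [0.403 0.202 0.089]
A [0.607 0.056 0.03 ]
B [0.405 0.056 0.03 ]
C [ 0.606 -0.251  0.03 ]
wing [ 0.505 -0.009  0.058]
disc [ 0.506 -0.009  0.031]
ball [0.47  0.122 0.022]
bottle [0.656 0.    0.15 ]
beaker [0.409 0.428 0.085]
[ 0.46469345 -0.4607453  -0.09604093]
```

carry_out(
  steps=[0.465, -0.461, -0.096, 0, 0, 0.5, 0.45, 0.465, -0.461, -0.096, 0, 0, 0.5, 0.45, 0.465, -0.461, -0.096, 0, 0, 0.5, 0.45, 0.465, -0.461, -0.096, 0, 0, 0.5, 0.45, 0.465, -0.461, -0.096, 0, 0, 0.5, 0.45, 0.465, -0.461, -0.096, 0, 0, 0.5, 0.45, 0.465, -0.461, -0.096, 0, 0, 0.5, 0.45, 0.465, -0.461, -0.096, 0, 0, 0.5, 0.45, 0.465, -0.461, -0.096, 0, 0, 0.5, 0.45, 0.465, -0.461, -0.096, 0, 0, 0.5, 0.45, 0.465, -0.461, -0.096, 0, 0, 0.5, 0.45, 0.465, -0.461, -0.096, 0, 0, 0.5, 0.45, 0.465, -0.461, -0.096, 0, 0, 0.5, 0.45, 0.465, -0.461, -0.096, 0, 0, 0.5, 0.45, 0.465, -0.461, -0.096, 0, 0, 0.5, 0.45, 0.465, -0.461, -0.096, 0, 0, 0.5, 0.45, 0.465, -0.461, -0.096, 0, 0, 0.5, 0.45, 0.465, -0.461, -0.096, 0, 0, 0.5, 0.45],
)

```text
time_s: 1.9
eef_pos: [0.47, 0.0888, 0.3997]
eef_rot: [0.0, 0.999, -0.036, -0.0]
wrist_force: [0.5, -0.0, 0.2]
opening: 0.451
grasp_force: 0.0
```

Run:
```python
from h import *
T=tcp();np.save('T1.npy',T);im=ctrl.camera('wrist');cv2.imwrite('pics/w1.png',im[:,:,::-1]);print(np.round(T,4),ctrl.get_obs()['q'])
```

```text
[[ 9.974e-01 -7.250e-02 -4.000e-04  4.700e-01]
 [-7.250e-02 -9.974e-01 -2.000e-04  8.880e-02]
 [-4.000e-04  3.000e-04 -1.000e+00  3.997e-01]
 [ 0.000e+00  0.000e+00  0.000e+00  1.000e+00]] [-6.18187762e-02 -1.08758496e-01  1.71358633e+00 -1.40708662e-04
  1.53702977e+00  1.58139344e+00]
```

View pics/w1.png

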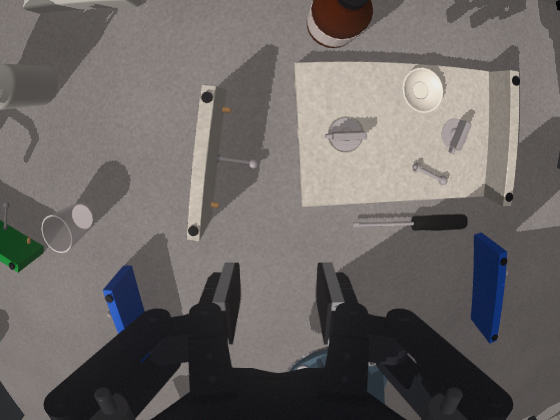

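Run:
```python
from h import *
T=np.load('T1.npy');im=cv2.imread('pics/w1.png');g=cv2.cvtColor(im,cv2.COLOR_BGR2GRAY)
def blob(u,v,r=9,th=70):
    s=g[v-r:v+r+1,u-r:u+r+1]<th;y,x=np.nonzero(s);return (u-r+x.mean(),v-r+y.mean()),len(x)
P=[]
for n,u,v in [('gl+',207,97),('gl-',194,230)]:
    b,k=blob(u,v);P.append(pix2w('wrist',b,.088,T));print(n,np.round(b,1),k,np.round(P[-1],4))
d=P[0]-P[1];print('panel c',(P[0]+P[1])/2,'len',np.linalg.norm(d),'ang',np.arctan2(d[1],d[0]))
c=cv2.cornerSubPix(g,np.float32([[[295,63]],[[303,206]]]),(5,5),(-1,-1),(3,50,.01)).reshape(-1,2)
Q=[pix2w('wrist',p,.03,T) for p in c];d=Q[0]-Q[1];print(c,np.round(Q,4),np.linalg.norm(d),np.arctan2(d[1],d[0]),'endface',(Q[0]+Q[1])/2)
print('disc',pix2w('wrist',(346,134),.031,T),'ball',pix2w('wrist',(253,164),.018,T))
for a,b in [((326,134),(366,135))]:print('wing',pix2w('wrist',a,.058,T),pix2w('wrist',b,.058,T))
a=im[40:260,170:390];cv2.imwrite('pics/w1c.png',cv2.resize(a,None,fx=2.7,fy=2.7,interpolation=cv2.INTER_CUBIC))
```

```text
gl+ [206.6  96.9] 90 [0.5708 0.1647 0.088 ]
gl- [192.9 230.5] 75 [0.406  0.2036 0.088 ]
panel c [0.48843339 0.18416357 0.088     ] len 0.1693579902885039 ang -0.23201298394447709
[[294.46762   62.321648]
 [301.97     206.37639 ]] [[0.6097 0.0567 0.03  ]
 [0.4095 0.0586 0.03  ]] 0.20020717293858045 -0.009830438902092509 endface [0.50961567 0.05763798 0.03      ]
disc [ 0.50904006 -0.00706879  0.031     ] ball [0.47328943 0.12353105 0.018     ]
wing [0.51291137 0.02440462 0.058     ] [ 0.5095718 -0.0281174  0.058    ]
```

View pics/w1c.png

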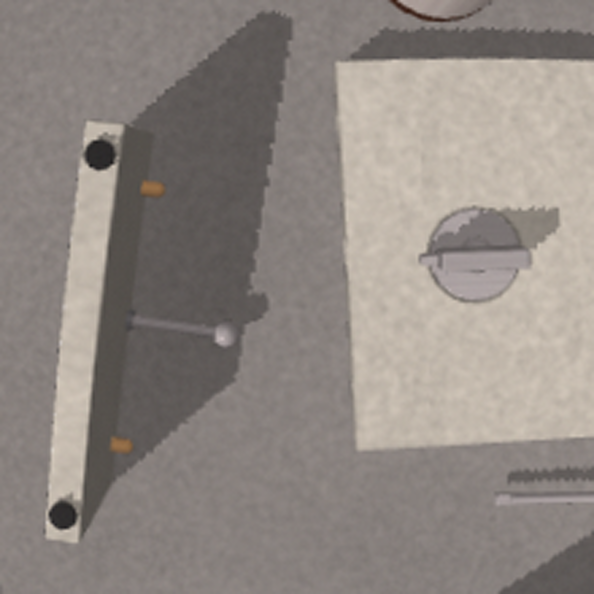

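carry_out(
  steps=[0.0115, -0.0963, 0.1, 0, 0, 0.159, 0.45, 0.0115, -0.0963, 0.1, 0, 0, 0.159, 0.45, 0.0115, -0.0963, 0.1, 0, 0, 0.159, 0.45, 0.0115, -0.0963, 0.18, 0, 0, 0.159, 0.45, 0.0115, -0.0963, 0.18, 0, 0, 0.159, 0.45, 0.0115, -0.0963, 0.2, 0, 0, 0.159, 0.45, 0.0115, -0.0963, 0.2, 0, 0, 0.159, 0.45],
)

```text
time_s: 2.65
eef_pos: [0.4865, 0.1844, 0.1967]
eef_rot: [0.001, 0.993, -0.115, -0.003]
wrist_force: [0.3, 0.9, -0.7]
opening: 0.452
grasp_force: 0.0
```

Run:
```python
from h import *
T=tcp();np.save('T2.npy',T);im=ctrl.camera('wrist');cv2.imwrite('pics/w2.png',im[:,:,::-1]);print(np.round(T,4))
print(w2pix('wrist',[.4885,.184,.085],T),w2pix('wrist',[.5708,.1647,.088],T),w2pix('wrist',[.406,.2036,.088],T))
```

```text
[[ 9.736e-01 -2.284e-01 -6.600e-03  4.865e-01]
 [-2.284e-01 -9.736e-01 -9.000e-04  1.844e-01]
 [-6.200e-03  2.400e-03 -1.000e+00  1.967e-01]
 [ 0.000e+00  0.000e+00  0.000e+00  1.000e+00]]
[277.31771052 241.39727977] [277.33881509  98.44612301] [277.02518728 347.87000402]
```

View pics/w2.png

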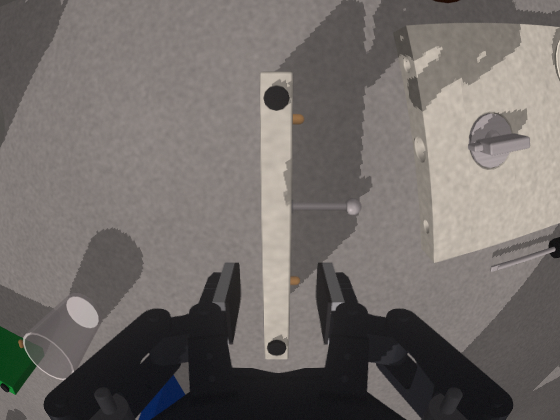

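carry_out(
  steps=[0, 0, 0.05, 0, 0, 0, 0.45, 0, 0, 0.08, 0, 0, 0, 0.45, 0, 0, 0.08, 0, 0, 0, 0.45, 0, 0, 0.08, 0, 0, 0, 0.2, 0, 0, 0.08, 0, 0, 0, 0, 0, 0, 0.08, 0, 0, 0, 0, 0, 0, 0.08, 0, 0, 0, 0, 0, 0, 0.08, 0, 0, 0, 0, 0, 0, 0.08, 0, 0, 0, 0, 0, 0, 0.08, 0, 0, 0, 0],
)

```text
time_s: 3.7
eef_pos: [0.4902, 0.1855, 0.1224]
eef_rot: [-0.0, 0.993, -0.114, 0.002]
wrist_force: [-1.1, -1.4, 7.2]
opening: 0.198
grasp_force: 63.2
```

Run:
```python
from h import *
T=tcp();print(np.round(T,4));o=ctrl.get_obs();print(o['wrist_force'],o['torque'],o['opening']*85,o['grasp_force'])
# target: panel centre at staging (gap 72mm) and home, assuming panel origin at tcp
a=-.0098;y=np.array([-np.sin(a),np.cos(a),0]);e=np.array([.5096,.0576,0]);
for g in [.072,0]:
    p=e+y*(.009+g);p[2]=T[2,3];print(g,p,T[:3,:3].T@(p-T[:3,3]))
```

```text
[[ 9.738e-01 -2.272e-01  4.500e-03  4.902e-01]
 [-2.272e-01 -9.739e-01  3.000e-04  1.855e-01]
 [ 4.300e-03 -1.300e-03 -1.000e+00  1.224e-01]
 [ 0.000e+00  0.000e+00  0.000e+00  1.000e+00]]
[-1.13512973 -1.38483937  7.15394062] [-0.24459143  0.165083   -0.03677904] 16.829976714626373 63.17325711250305
0.072 [0.51039379 0.13859611 0.12242071] [3.02776572e-02 4.10656234e-02 7.85794128e-05]
0 [0.5096882  0.06659957 0.12242071] [4.59457784e-02 1.11340153e-01 5.69347753e-05]
```

carry_out(
  steps=[0.005, 0.002, -0.0025, 0, 0, -0.04, 0, 0.012, 0.01, -0.0025, 0, 0, -0.1, 0, 0.02, 0.02, -0.0025, 0, 0, -0.16, 0, 0.028, 0.032, -0.0025, 0, 0, -0.21, 0, 0.0317, 0.0392, -0.0025, 0, 0, -0.222, 0, 0.0317, 0.0392, -0.0025, 0, 0, -0.222, 0, 0.0317, 0.0392, -0.0025, 0, 0, -0.222, 0, 0.0317, 0.0392, -0.0025, 0, 0, -0.222, 0],
)

```text
time_s: 4.5
eef_pos: [0.5103, 0.1403, 0.1226]
eef_rot: [-0.0, 1.0, -0.004, 0.0]
wrist_force: [-0.5, -0.6, -2.7]
opening: 0.203
grasp_force: 61.8
```

Run:
```python
from h import *
T=tcp();np.save('T3.npy',T);im=ctrl.camera('wrist');cv2.imwrite('pics/w3.png',im[:,:,::-1]);print(np.round(T,4));o=ctrl.get_obs();print(o['wrist_force'],o['torque'])
```

```text
[[ 1.000e+00 -7.700e-03  3.000e-04  5.103e-01]
 [-7.700e-03 -1.000e+00  1.000e-04  1.403e-01]
 [ 3.000e-04 -1.000e-04 -1.000e+00  1.226e-01]
 [ 0.000e+00  0.000e+00  0.000e+00  1.000e+00]]
[-0.76659531 -0.82828534 -3.05485165] [-0.25547855 -0.14497855 -0.04595117]
```

View pics/w3.png

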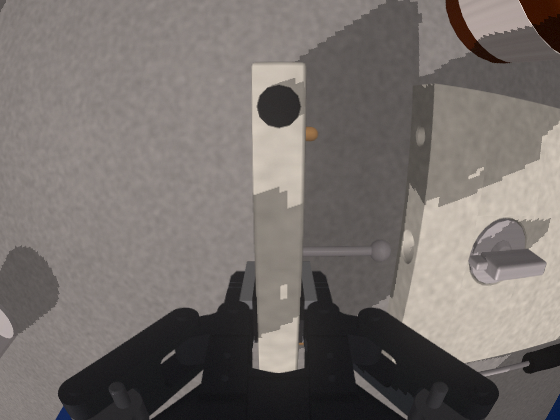

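Run:
```python
from h import *
T=np.load('T3.npy')
for n,uv,z in [('glide',(279,107),.089),('ball',(381,251),.0165),('bore',(407.5,247),.015),('hole+',(420.5,136),.015),('dowel tip',(313,134),.016),('corner',(429,84),.03)]: print(n,np.round(pix2w('wrist',uv,z,T),4))
im=cv2.imread('pics/w3.png')[60:300,240:460]
cv2.imwrite('pics/w3c.png',cv2.resize(im,None,fx=2.5,fy=2.5,interpolation=cv2.INTER_CUBIC))
```

```text
glide [0.5934 0.1394 0.089 ]
ball [0.5079 0.0763 0.0165]
bore [0.5094 0.0578 0.015 ]
hole+ [0.5794 0.0573 0.015 ]
dowel tip [0.5783 0.1208 0.016 ]
corner [0.6089 0.0605 0.03  ]
```

View pics/w3c.png

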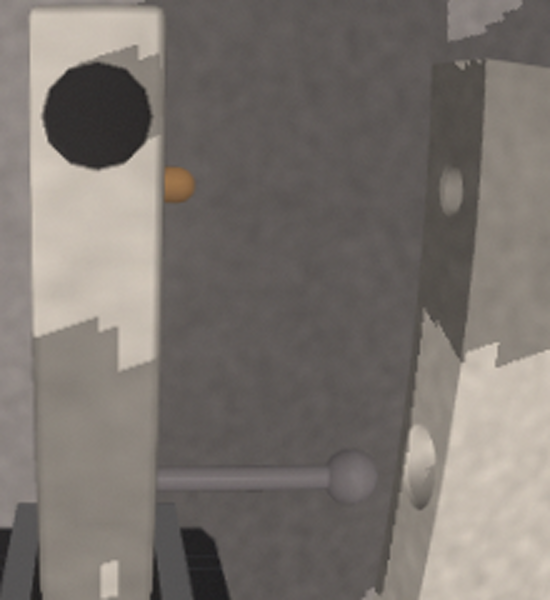

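carry_out(
  steps=[0.0017, 0.005, 0, 0, 0, 0, 0, 0.0017, 0.015, 0, 0, 0, 0, 0, 0.0017, 0.025, 0, 0, 0, 0, 0, 0.0017, 0.035, 0, 0, 0, 0, 0, 0.0017, 0.045, 0, 0, 0, 0, 0, 0.0017, 0.053, 0, 0, 0, 0, 0, 0.0017, 0.058, 0, 0, 0, 0, 0, 0.0017, 0.058, 0, 0, 0, 0, 0, 0.0017, 0.058, 0, 0, 0, 0, 0],
)

```text
time_s: 5.45
eef_pos: [0.5119, 0.0814, 0.1225]
eef_rot: [0.0, 1.0, -0.004, 0.0]
wrist_force: [-1.0, -2.2, -1.8]
opening: 0.201
grasp_force: 62.0
```

Run:
```python
from h import *
T=tcp();np.save('T4.npy',T);im=ctrl.camera('wrist');cv2.imwrite('pics/w4.png',im[:,:,::-1]);print(np.round(T,4));o=ctrl.get_obs();print(o['wrist_force'],o['torque'])
im=im[40:300,220:500,::-1];cv2.imwrite('pics/w4c.png',cv2.resize(im,None,fx=2.3,fy=2.3,interpolation=cv2.INTER_CUBIC))
```

```text
[[ 1.000e+00 -7.900e-03  2.000e-04  5.119e-01]
 [-7.900e-03 -1.000e+00 -9.000e-04  8.140e-02]
 [ 3.000e-04  9.000e-04 -1.000e+00  1.225e-01]
 [ 0.000e+00  0.000e+00  0.000e+00  1.000e+00]]
[-0.18703402 -2.31368082 -1.52884606] [-0.45903195 -0.26987242 -0.17327174]
```

View pics/w4c.png

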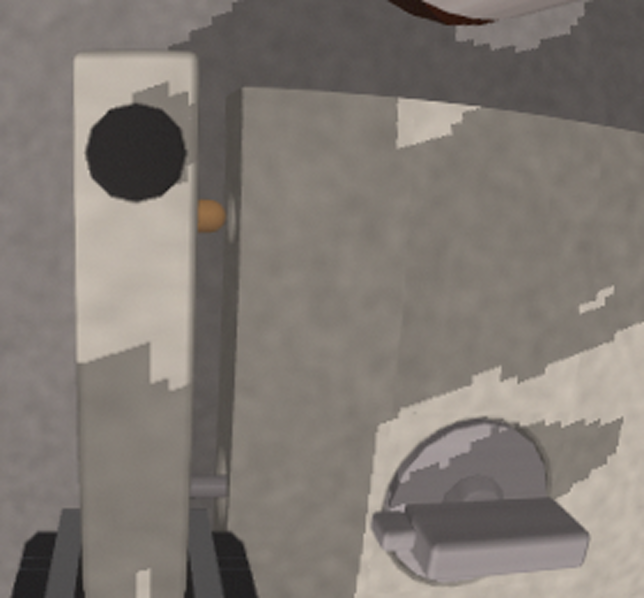

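carry_out(
  steps=[0, 0.004, 0, 0, 0, 0.002, 0, 0, 0.007, 0, 0, 0, 0.002, 0, 0, 0.01, 0, 0, 0, 0.002, 0, 0, 0.013, 0, 0, 0, 0.002, 0, 0, 0.015, 0, 0, 0, 0.002, 0, 0, 0.0165, 0, 0, 0, 0.002, 0, 0, 0.018, 0, 0, 0, 0.002, 0, 0, 0.018, 0, 0, 0, 0.002, 0, 0, 0.018, 0, 0, 0, 0.002, 0],
)

```text
time_s: 6.4
eef_pos: [0.5116, 0.0667, 0.1225]
eef_rot: [-0.003, 1.0, -0.005, 0.0]
wrist_force: [2.3, 17.9, -0.4]
opening: 0.202
grasp_force: 62.3
```

Run:
```python
from h import *
T=tcp();np.save('T5.npy',T);im=ctrl.camera('wrist');cv2.imwrite('pics/w5.png',im[:,:,::-1]);print(np.round(T,4));o=ctrl.get_obs();print(o['wrist_force'],o['torque'])
im=im[40:300,220:500,::-1];cv2.imwrite('pics/w5c.png',cv2.resize(im,None,fx=2.3,fy=2.3,interpolation=cv2.INTER_CUBIC))
```

```text
[[ 9.999e-01 -1.000e-02  8.000e-04  5.116e-01]
 [-1.000e-02 -9.999e-01  5.500e-03  6.670e-02]
 [ 7.000e-04 -5.500e-03 -1.000e+00  1.225e-01]
 [ 0.000e+00  0.000e+00  0.000e+00  1.000e+00]]
[ 0.67446562 16.90106834 -0.21683297] [ 3.24265477 -0.42887083  0.10957241]
```

View pics/w5c.png

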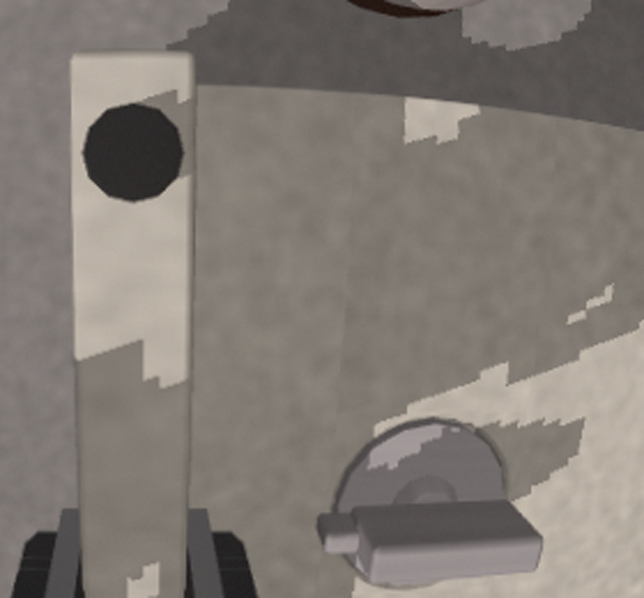

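Run:
```python
from h import *
T=np.load('T1.npy')
w=lambda u,v,z:pix2w('wrist',(170+u/2.7,40+v/2.7),z,T)
def pr(n,a,b):
    d=a-b;print(n,np.round(a,4),np.round(b,4),'len',round(np.linalg.norm(d),4),'mid',np.round((a+b)/2,4),'dir from y',round(np.arctan2(d[0],d[1]),4))
pr('w1 top centre',w(441,261,.058),w(530,258,.058))
pr('disc LR',w(427,258,.031),w(524,255,.031));pr('disc TB',w(475,207,.031),w(477,302,.031))
T=np.load('T5.npy')
w=lambda u,v,z:pix2w('wrist',(220+u/2.3,40+v/2.3),z,T)
pr('w5 top -x edge',w(373,576,.058),w(541,563,.058))
pr('w5 top +x edge',w(362,543,.058),w(541,537,.058))
pr('w5 +x bottom edge',w(358,510,.0355),w(522,501,.0355))
T=np.load('T2.npy')
print(cv2.imread('pics/w2.png').shape)
```

```text
w1 top centre [0.509  0.0151 0.058 ] [ 0.5088 -0.0285  0.058 ] len 0.0436 mid [ 0.5089 -0.0067  0.058 ] dir from y 0.0047
disc LR [0.508  0.0177 0.031 ] [ 0.5075 -0.0327  0.031 ] len 0.0504 mid [ 0.5077 -0.0075  0.031 ] dir from y 0.0086
disc TB [ 0.5328 -0.0079  0.031 ] [ 0.4842 -0.0072  0.031 ] len 0.0486 mid [ 0.5085 -0.0076  0.031 ] dir from y 1.5856
w5 top -x edge [0.5072 0.0145 0.058 ] [ 0.5072 -0.0287  0.058 ] len 0.0432 mid [ 0.5072 -0.0071  0.058 ] dir from y 0.0013
w5 top +x edge [0.5159 0.0182 0.058 ] [ 0.5144 -0.0268  0.058 ] len 0.0451 mid [ 0.5151 -0.0043  0.058 ] dir from y 0.0332
w5 +x bottom edge [0.512  0.0125 0.0355] [ 0.5122 -0.0335  0.0355] len 0.046 mid [ 0.5121 -0.0105  0.0355] dir from y -0.0048
(420, 560, 3)
```

carry_out(
  steps=[0, -0.0032, 0, 0, 0, 0, 0, 0, -0.0032, 0, 0, 0, 0, 0, 0, -0.0032, 0, 0, 0, 0, 0.45, 0, -0.0032, 0, 0, 0, 0, 0.45, 0, -0.0032, 0, 0, 0, 0, 0.45, 0, -0.0032, 0, 0, 0, 0, 0.45, 0, -0.0032, -0.05, 0, 0, 0, 0.45, 0, -0.0032, -0.08, 0, 0, 0, 0.45, 0, -0.0032, -0.08, 0, 0, 0, 0.45, 0, -0.0032, -0.08, 0, 0, 0, 0.45],
)

```text
time_s: 7.45
eef_pos: [0.5119, 0.067, 0.203]
eef_rot: [0.0, 1.0, -0.005, 0.001]
wrist_force: [0.1, -0.3, -0.2]
opening: 0.451
grasp_force: 0.0
```

carry_out(
  steps=[-0.0022, 0.0742, 0, 0, 0, -0.15, 0.45, -0.0022, 0.0742, 0, 0, 0, -0.3, 0.45, -0.0022, 0.0742, 0, 0, 0, -0.45, 0.45, -0.0022, 0.0742, 0, 0, 0, -0.6, 0.45, -0.0022, 0.0742, 0, 0, 0, -0.75, 0.45, -0.0022, 0.0742, 0, 0, 0, -0.9, 0.45, -0.0022, 0.0742, 0, 0, 0, -1.05, 0.45, -0.0022, 0.0742, 0, 0, 0, -1.2, 0.45, -0.0022, 0.0742, 0, 0, 0, -1.35, 0.45, -0.0022, 0.0742, 0, 0, 0, -1.5, 0.45, -0.0022, 0.0742, 0, 0, 0, -1.576, 0.45, -0.0022, 0.0742, 0, 0, 0, -1.576, 0.45, -0.0022, 0.0742, 0, 0, 0, -1.576, 0.45, -0.0022, 0.0742, 0, 0, 0, -1.576, 0.45],
)

```text
time_s: 8.85
eef_pos: [0.5083, -0.0069, 0.2017]
eef_rot: [-0.001, 0.709, 0.705, -0.0]
wrist_force: [-0.2, -0.4, 0.3]
opening: 0.454
grasp_force: 0.0
```

```bash
cat >> h.py <<'E'
def st():
    T=tcp();o=ctrl.get_obs();print('t',o['time_s'],'pos',np.round(T[:3,3],4),'phi',round(np.arctan2(T[1,0],T[0,0]),4),'tz',np.round(T[:3,2],4),'q6',round(o['q'][5],3),'F',np.round(o['wrist_force'],2),'M',np.round(o['torque'],3),'op',np.round(o['opening'],3),o['grasp_force'])
E
python3 - <<'E'
from h import *
st();T=tcp();np.save('T6.npy',T);im=ctrl.camera('wrist');cv2.imwrite('pics/w6.png',im[:,:,::-1])
g=cv2.cvtColor(im,cv2.COLOR_RGB2GRAY)
for s in (1,-1): # predicted wing top corners, glides
    for t in (1,-1): print('wing corner',np.round(w2pix('wrist',[.509+s*.005,-.0072+t*.022,.058],T),1))
for p in [(.5961,.0665,.088),(.4261,.0665,.088)]: print('glide pred',np.round(w2pix('wrist',p,T),1))
m=cv2.connectedComponentsWithStats((g<70).astype(np.uint8))
for s,c in zip(m[2],m[3]):
    if 30<s[4]<3000: print(s,np.round(c,1))
E
```

```text
t 8.85 pos [ 0.5083 -0.0069  0.2017] phi 1.5648 tz [-1.2e-03  3.0e-04 -1.0e+00] q6 -0.241 F [-0.24 -0.37  0.3 ] M [-0.028 -0.002  0.049] op 0.454 0.0
wing corner [285.7 196.3]
wing corner [285.6 254.3]
wing corner [271.1 196.4]
wing corner [271.9 254.4]
glide pred [423.7 127.7]
glide pred [138.6 128.7]
[127 116  22  22 374] [137.7 126.3]
[411 116  21  23 376] [421.2 127.2]
[415 161  47  69 546] [426.9 186. ]
```

Run:
```python
from h import *
g=cv2.cvtColor(cv2.imread('pics/w6.png'),cv2.COLOR_BGR2GRAY)
for r in (205,215,225,235,245): print(r,g[r,258:302].tolist())
print('col',[int(g[r,279]) for r in range(170,275)])
```

```text
205 [149, 147, 143, 143, 145, 149, 148, 144, 145, 145, 146, 146, 147, 140, 137, 141, 140, 140, 138, 137, 137, 136, 137, 137, 139, 136, 122, 99, 91, 97, 102, 102, 102, 102, 103, 102, 102, 102, 101, 100, 127, 144, 146, 147]
215 [149, 148, 144, 143, 146, 149, 148, 144, 145, 135, 128, 135, 147, 141, 136, 140, 140, 141, 138, 137, 137, 137, 138, 138, 138, 137, 121, 97, 96, 102, 92, 86, 90, 99, 102, 102, 104, 103, 101, 101, 102, 103, 103, 103]
225 [150, 147, 145, 143, 146, 148, 149, 145, 145, 146, 145, 145, 145, 136, 131, 138, 141, 142, 139, 137, 136, 136, 137, 137, 139, 136, 121, 95, 96, 104, 105, 104, 105, 102, 102, 104, 104, 103, 103, 102, 102, 103, 104, 104]
235 [168, 162, 149, 138, 132, 141, 148, 143, 144, 146, 145, 145, 146, 147, 136, 136, 142, 142, 141, 138, 137, 137, 137, 138, 140, 135, 121, 97, 96, 104, 105, 105, 104, 103, 103, 105, 102, 97, 95, 100, 110, 116, 117, 120]
245 [169, 168, 168, 168, 168, 170, 169, 172, 173, 171, 170, 168, 167, 167, 147, 135, 142, 142, 139, 138, 136, 138, 138, 138, 138, 134, 118, 99, 109, 118, 118, 119, 118, 118, 117, 117, 117, 117, 120, 120, 118, 117, 117, 116]
col [113, 111, 110, 110, 112, 113, 113, 104, 76, 75, 105, 149, 150, 143, 141, 142, 143, 142, 141, 142, 141, 132, 117, 117, 114, 121, 139, 145, 138, 136, 137, 137, 136, 136, 137, 136, 136, 136, 137, 137, 136, 137, 137, 137, 138, 137, 138, 137, 137, 137, 137, 137, 138, 138, 137, 136, 137, 138, 138, 138, 137, 138, 137, 138, 138, 137, 138, 137, 137, 138, 138, 139, 136, 139, 138, 138, 137, 136, 139, 138, 138, 135, 120, 154, 172, 174, 174, 172, 170, 167, 164, 163, 164, 162, 162, 166, 172, 173, 174, 170, 169, 167, 169, 170, 171]
```

carry_out(
  steps=[0.0005, 0.0, 0.05, 0, 0, 0, 0.45, 0.0005, 0.0, 0.089, 0, 0, 0, 0.45, 0.0005, 0.0, 0.089, 0, 0, 0, 0.45, 0.0005, 0.0, 0.089, 0, 0, 0, 0.3, 0.0005, 0.0, 0.089, 0, 0, 0, 0, 0.0005, 0.0, 0.089, 0, 0, 0, 0, 0.0005, 0.0, 0.089, 0, 0, 0, 0, 0.0005, 0.0, 0.089, 0, 0, 0, 0, 0.0005, 0.0, 0.089, 0, 0, 0, 0, 0.0005, 0.0, 0.089, 0, 0, 0, 0],
)

```text
time_s: 9.9
eef_pos: [0.5089, -0.0068, 0.1157]
eef_rot: [0.001, 0.708, 0.706, -0.0]
wrist_force: [-5.0, -1.1, 3.7]
opening: 0.102
grasp_force: 59.1
```

Run:
```python
from h import *
st()
```

```text
t 9.9 pos [ 0.5089 -0.0068  0.1157] phi 1.5672 tz [ 8.e-04 -1.e-03 -1.e+00] q6 -0.242 F [-4.96 -1.09  3.67] M [-0.19   0.878  0.066] op 0.102 59.08904850482941
```

carry_out(
  steps=[0, -0.001, -0.0015, 0, 0, 0.08, 0, 0, -0.001, -0.0015, 0, 0, 0.16, 0, 0, -0.001, -0.0015, 0, 0, 0.24, 0, 0, -0.001, -0.0015, 0, 0, 0.32, 0, 0, -0.001, -0.0015, 0, 0, 0.4, 0, 0, -0.001, -0.0015, 0, 0, 0.4, 0, 0, -0.001, -0.0015, 0, 0, 0.4, 0],
)

```text
time_s: 10.6
eef_pos: [0.5085, -0.0068, 0.1158]
eef_rot: [0.001, 0.834, 0.552, 0.001]
wrist_force: [4.0, -1.5, -10.8]
opening: 0.096
grasp_force: 60.6
```

Run:
```python
from h import *
st()
```

```text
t 10.6 pos [ 0.5085 -0.0068  0.1158] phi 1.1687 tz [ 2.5e-03 -7.0e-04 -1.0e+00] q6 0.155 F [  3.96  -1.53 -10.8 ] M [-0.27  -0.667 -0.015] op 0.096 60.62255501747131
```

carry_out(
  steps=[0, 0.0004, 0.001, 0, 0, 0.07, 0, 0, 0.0004, 0.001, 0, 0, 0.14, 0, 0, 0.0004, 0.001, 0, 0, 0.21, 0, 0, 0.0004, 0.001, 0, 0, 0.28, 0, 0, 0.0004, 0.001, 0, 0, 0.35, 0, 0, 0.0004, 0.001, 0, 0, 0.35, 0, 0, 0.0004, 0.001, 0, 0, 0.35, 0],
)

```text
time_s: 11.3
eef_pos: [0.5087, -0.0068, 0.1157]
eef_rot: [0.0, 0.917, 0.399, 0.0]
wrist_force: [-4.9, -0.4, 7.9]
opening: 0.092
grasp_force: 63.1
```

Run:
```python
from h import *
st()
```

```text
t 11.3 pos [ 0.5087 -0.0068  0.1157] phi 0.8201 tz [ 1.2e-03 -5.0e-04 -1.0e+00] q6 0.504 F [-4.86 -0.43  7.91] M [-0.111  0.731 -0.08 ] op 0.092 63.063637018203735
```

carry_out(
  steps=[0, 0, 0, 0, 0, 0.06, 0, 0, 0, 0, 0, 0, 0.12, 0, 0, 0, 0, 0, 0, 0.18, 0, 0, 0, 0, 0, 0, 0.24, 0, 0, 0, 0, 0, 0, 0.24, 0, 0, 0, 0, 0, 0, 0.24, 0],
)

```text
time_s: 11.9
eef_pos: [0.5087, -0.0068, 0.1157]
eef_rot: [0.0, 0.958, 0.286, 0.0]
wrist_force: [-4.4, -0.1, 7.3]
opening: 0.095
grasp_force: 63.2
```

Run:
```python
from h import *
st()
```

```text
t 11.9 pos [ 0.5087 -0.0068  0.1157] phi 0.5802 tz [ 1.2e-03 -5.0e-04 -1.0e+00] q6 0.744 F [-4.45 -0.07  7.3 ] M [-0.06   0.718 -0.08 ] op 0.095 63.159810304641724
```

carry_out(
  steps=[0, 0, 0, 0, 0, 0.06, 0, 0, 0, 0, 0, 0, 0.12, 0, 0, 0, 0, 0, 0, 0.18, 0, 0, 0, 0, 0, 0, 0.2, 0, 0, 0, 0, 0, 0, 0.2, 0, 0, 0, 0, 0, 0, 0.2, 0],
)

```text
time_s: 12.5
eef_pos: [0.5086, -0.0067, 0.1157]
eef_rot: [0.0, 0.982, 0.189, 0.0]
wrist_force: [-5.3, -0.0, 7.7]
opening: 0.096
grasp_force: 63.2
```

Run:
```python
from h import *
st()
```

```text
t 12.5 pos [ 0.5086 -0.0067  0.1157] phi 0.3803 tz [ 1.e-03 -5.e-04 -1.e+00] q6 0.944 F [-5.33 -0.02  7.72] M [-0.137  0.75  -0.095] op 0.096 63.1776487827301
```

carry_out(
  steps=[0, 0, 0, 0, 0, 0.02, 0, 0, 0, 0, 0, 0, 0.04, 0, 0, 0, 0, 0, 0, 0.06, 0, 0, 0, 0, 0, 0, 0.06, 0, 0, 0, 0, 0, 0, 0.06, 0],
)

```text
time_s: 13.0
eef_pos: [0.5087, -0.0068, 0.1157]
eef_rot: [0.0, 0.987, 0.159, 0.0]
wrist_force: [-5.2, 0.2, 7.2]
opening: 0.094
grasp_force: 63.2
```

Run:
```python
from h import *
st()
```

```text
t 13.0 pos [ 0.5087 -0.0068  0.1157] phi 0.3203 tz [ 1.1e-03 -5.0e-04 -1.0e+00] q6 1.004 F [-5.24  0.23  7.24] M [-0.102  0.72  -0.094] op 0.094 63.17994475364685
```

carry_out(
  steps=[0, 0, 0, 0, 0, 0.02, 0, 0, 0, 0, 0, 0, 0.04, 0, 0, 0, 0, 0, 0, 0.06, 0, 0, 0, 0, 0, 0, 0.06, 0, 0, 0, 0, 0, 0, 0.06, 0],
)

```text
time_s: 13.5
eef_pos: [0.5086, -0.0068, 0.1157]
eef_rot: [0.0, 0.992, 0.13, 0.0]
wrist_force: [-4.2, -0.9, 7.8]
opening: 0.094
grasp_force: 63.2
```

Run:
```python
from h import *
st()
```

```text
t 13.5 pos [ 0.5086 -0.0068  0.1157] phi 0.2602 tz [ 1.e-03 -4.e-04 -1.e+00] q6 1.064 F [-4.2  -0.85  7.81] M [-0.1    0.766 -0.018] op 0.094 63.18421483039856
```

carry_out(
  steps=[0, 0, 0, 0, 0, 0.015, 0, 0, 0, 0, 0, 0, 0.03, 0, 0, 0, 0, 0, 0, 0.03, 0, 0, 0, 0, 0, 0, 0.03, 0, 0, 0, 0, 0, 0, 0.03, 0],
)

```text
time_s: 14.0
eef_pos: [0.5087, -0.0067, 0.1157]
eef_rot: [0.0, 0.993, 0.115, 0.001]
wrist_force: [-5.2, 0.3, 7.7]
opening: 0.098
grasp_force: 63.2
```

Run:
```python
from h import *
st()
```

```text
t 14.0 pos [ 0.5087 -0.0067  0.1157] phi 0.2303 tz [ 1.1e-03 -4.0e-04 -1.0e+00] q6 1.094 F [-5.24  0.3   7.73] M [-0.071  0.757 -0.02 ] op 0.098 63.185083866119385
```

carry_out(
  steps=[0, 0, 0, 0, 0, 0.015, 0, 0, 0, 0, 0, 0, 0.03, 0, 0, 0, 0, 0, 0, 0.03, 0, 0, 0, 0, 0, 0, 0.03, 0, 0, 0, 0, 0, 0, 0.03, 0],
)

```text
time_s: 14.5
eef_pos: [0.5086, -0.0067, 0.1157]
eef_rot: [0.0, 0.995, 0.1, 0.0]
wrist_force: [-3.7, 0.8, 8.1]
opening: 0.1
grasp_force: 63.2
```

Run:
```python
from h import *
st()
```

```text
t 14.5 pos [ 0.5086 -0.0067  0.1157] phi 0.2003 tz [ 1.e-03 -4.e-04 -1.e+00] q6 1.124 F [-3.74  0.75  8.08] M [-0.06   0.764 -0.06 ] op 0.1 63.18569898605347
```

carry_out(
  steps=[0, 0, 0, 0, 0, 0.02, 0, 0, 0, 0, 0, 0, 0.04, 0, 0, 0, 0, 0, 0, 0.05, 0, 0, 0, 0, 0, 0, 0.05, 0],
)

```text
time_s: 14.9
eef_pos: [0.5086, -0.0067, 0.1157]
eef_rot: [0.0, 0.997, 0.075, 0.001]
wrist_force: [-4.7, 0.7, 8.1]
opening: 0.095
grasp_force: 63.2
```

```bash
cat >> h.py <<'E'
def av(n=6):
    m=[]
    for _ in range(n): m.append(ctrl.get_obs()['torque'][2]);ctrl.camera('top')
    m.append(ctrl.get_obs()['torque'][2]);T=tcp()
    print('t',round(float(ctrl.get_obs()['time_s']),2),'turned',round(1.567-np.arctan2(T[1,0],T[0,0]),3),'Mz',np.round(np.mean(m),3),'sd',np.round(np.std(m),3))
E
python3 -c "
from h import *
av()"
```

```text
t 15.2 turned 1.417 Mz -0.005 sd 0.036
```

carry_out(
  steps=[0, 0, 0, 0, 0, 0.02, 0, 0, 0, 0, 0, 0, 0.04, 0, 0, 0, 0, 0, 0, 0.05, 0, 0, 0, 0, 0, 0, 0.05, 0],
)

```text
time_s: 15.6
eef_pos: [0.5086, -0.0067, 0.1157]
eef_rot: [0.0, 0.999, 0.05, 0.0]
wrist_force: [-4.6, -0.0, 7.4]
opening: 0.099
grasp_force: 63.2
```

```bash
python3 -c "
from h import *
av(8)"
```

```text
t 16.0 turned 1.467 Mz -0.01 sd 0.019
```

carry_out(
  steps=[0, 0, 0, 0, 0, 0.02, 0, 0, 0, 0, 0, 0, 0.04, 0, 0, 0, 0, 0, 0, 0.05, 0, 0, 0, 0, 0, 0, 0.05, 0],
)

```text
time_s: 16.4
eef_pos: [0.5086, -0.0067, 0.1157]
eef_rot: [0.0, 1.0, 0.025, 0.0]
wrist_force: [-4.4, 0.1, 7.9]
opening: 0.097
grasp_force: 63.2
```

```bash
python3 -c "
from h import *
av(8)"
```

```text
t 16.8 turned 1.517 Mz 0.008 sd 0.032
```

carry_out(
  steps=[0, 0, 0, 0, 0, 0.02, 0, 0, 0, 0, 0, 0, 0.04, 0, 0, 0, 0, 0, 0, 0.05, 0, 0, 0, 0, 0, 0, 0.05, 0],
)

```text
time_s: 17.2
eef_pos: [0.5086, -0.0067, 0.1157]
eef_rot: [0.0, 1.0, 0.0, 0.0]
wrist_force: [-3.7, 0.1, 7.9]
opening: 0.092
grasp_force: 63.2
```

```bash
python3 -c "
from h import *
av(8)"
```

```text
t 17.6 turned 1.566 Mz 0.069 sd 0.05
```

carry_out(
  steps=[0, 0, 0, 0, 0, 0.015, 0, 0, 0, 0, 0, 0, 0.03, 0, 0, 0, 0, 0, 0, 0.03, 0],
)

```text
time_s: 17.9
eef_pos: [0.5086, -0.0067, 0.1157]
eef_rot: [0.0, 1.0, -0.015, 0.0]
wrist_force: [-4.7, -0.0, 8.2]
opening: 0.095
grasp_force: 63.2
```

```bash
python3 -c "
from h import *
av(14)"
```

```text
t 18.6 turned 1.596 Mz 0.04 sd 0.028
```

carry_out(
  steps=[0, 0, 0, 0, 0, 0.02, 0, 0, 0, 0, 0, 0, 0.04, 0, 0, 0, 0, 0, 0, 0.05, 0, 0, 0, 0, 0, 0, 0.05, 0],
)

```text
time_s: 19.0
eef_pos: [0.5086, -0.0066, 0.1157]
eef_rot: [0.0, 0.999, -0.04, 0.0]
wrist_force: [-4.7, 1.3, 8.1]
opening: 0.096
grasp_force: 63.2
```

```bash
python3 -c "
from h import *
av(12)"
```

```text
t 19.6 turned 1.646 Mz 0.076 sd 0.018
```

carry_out(
  steps=[0, 0, 0, 0, 0, 0.02, 0, 0, 0, 0, 0, 0, 0.04, 0, 0, 0, 0, 0, 0, 0.05, 0, 0, 0, 0, 0, 0, 0.05, 0],
)

```text
time_s: 20.0
eef_pos: [0.5086, -0.0066, 0.1157]
eef_rot: [0.0, 0.998, -0.065, 0.0]
wrist_force: [-3.7, -0.1, 8.5]
opening: 0.097
grasp_force: 63.2
```

```bash
python3 -c "
from h import *
av(12)"
```

```text
t 20.6 turned 1.696 Mz 0.118 sd 0.027
```

carry_out(
  steps=[0, 0, 0, 0, 0, 0.015, 0, 0, 0, 0, 0, 0, 0.03, 0, 0, 0, 0, 0, 0, 0.03, 0],
)

```text
time_s: 20.9
eef_pos: [0.5086, -0.0066, 0.1157]
eef_rot: [0.0, 0.997, -0.08, 0.0]
wrist_force: [-4.5, 0.7, 8.7]
opening: 0.101
grasp_force: 63.2
```

```bash
python3 -c "
from h import *
av(14);st()"
```

```text
t 21.6 turned 1.726 Mz 0.121 sd 0.025
t 21.6 pos [ 0.5086 -0.0066  0.1157] phi -0.1593 tz [ 8.e-04 -3.e-04 -1.e+00] q6 1.483 F [-3.98  0.46  8.09] M [0.032 0.843 0.083] op 0.099 63.23930740356445
```

carry_out(
  steps=[0, 0, 0, 0, 0, 0, 0.3, 0, 0, 0, 0, 0, 0, 0.35, 0, 0, 0, 0, 0, 0, 0.35, 0, 0, 0, 0, 0, 0, 0.35, 0, 0, -0.04, 0, 0, 0, 0.35, 0, 0, -0.08, 0, 0, 0, 0.35, 0, 0, -0.1, 0, 0, 0, 0.35, 0, 0, -0.1, 0, 0, 0, 0.35, 0, 0, -0.1, 0, 0, 0, 0.35, 0, 0, -0.1, 0, 0, 0, 0.35],
)

```text
time_s: 22.6
eef_pos: [0.5072, -0.0064, 0.2124]
eef_rot: [-0.0, 0.997, -0.081, -0.001]
wrist_force: [-0.4, -0.3, -0.1]
opening: 0.351
grasp_force: 0.0
```

Run:
```python
from h import *
st();m=[]
T=tcp();im=ctrl.camera('wrist');cv2.imwrite('pics/w7.png',im[:,:,::-1])
for _ in range(10): m.append(ctrl.get_obs()['torque'][2]);ctrl.camera('top')
print('bias Mz',np.mean(m))
g=cv2.cvtColor(im,cv2.COLOR_RGB2GRAY)
n,l,s,c=cv2.connectedComponentsWithStats((g<70).astype(np.uint8))
for a,b in zip(s,c):
    if 80<a[4]<3000: print(a,np.round(b,1),np.round(pix2w('wrist',b,.088,T),4))
```

```text
t 22.6 pos [ 0.5072 -0.0064  0.2124] phi -0.1631 tz [-2.6e-03  7.0e-04 -1.0e+00] q6 1.487 F [-0.42 -0.31 -0.1 ] M [0.033 0.079 0.022] op 0.351 0.0
bias Mz -0.016704314772888643
[218  27  65  34 182] [254.3  51.3] [ 0.6237 -0.0116  0.088 ]
[131 114  21  22 341] [141.2 124.4] [0.5951 0.0659 0.088 ]
[544 267  12  14 121] [549.3 273.7] [ 0.4232 -0.2488  0.088 ]
```

carry_out(
  steps=[0, 0, 0.05, 0, 0, 0, 0.35, 0, 0, 0.09, 0, 0, 0, 0.35, 0, 0, 0.0985, 0, 0, 0, 0.35, 0, 0, 0.0985, 0, 0, 0, 0.35, 0, 0, 0.0985, 0, 0, 0, 0.2, 0, 0, 0.0985, 0, 0, 0, 0, 0, 0, 0.0985, 0, 0, 0, 0, 0, 0, 0.0985, 0, 0, 0, 0, 0, 0, 0.0985, 0, 0, 0, 0, 0, 0, 0.0985, 0, 0, 0, 0],
)

```text
time_s: 24.15
eef_pos: [0.5096, -0.0068, 0.1176]
eef_rot: [0.0, 0.997, -0.081, 0.002]
wrist_force: [-0.2, 2.0, 6.3]
opening: 0.098
grasp_force: 61.7
```

```bash
python3 -c "
from h import *
av(10);st()"
```

```text
t 24.65 turned 1.73 Mz 0.099 sd 0.032
t 24.65 pos [ 0.5096 -0.0068  0.1176] phi -0.1629 tz [ 4.1e-03 -7.0e-04 -1.0e+00] q6 1.487 F [-0.89  1.43  6.62] M [0.255 0.171 0.103] op 0.095 61.73636555671692
```

carry_out(
  steps=[0, 0, 0, 0, 0, 0.01, 0, 0, 0, 0, 0, 0, 0.02, 0, 0, 0, 0, 0, 0, 0.02, 0],
)

```text
time_s: 24.95
eef_pos: [0.5096, -0.0068, 0.1176]
eef_rot: [0.0, 0.996, -0.091, 0.002]
wrist_force: [-0.7, 1.8, 7.2]
opening: 0.094
grasp_force: 61.8
```

```bash
python3 -c "
from h import *
av(12);st()"
```

```text
t 25.55 turned 1.75 Mz 0.111 sd 0.036
t 25.55 pos [ 0.5096 -0.0068  0.1176] phi -0.1828 tz [ 4.e-03 -8.e-04 -1.e+00] q6 1.507 F [0.23 0.88 6.56] M [0.307 0.186 0.06 ] op 0.094 61.77760720252991
```

carry_out(
  steps=[0, 0, 0, 0, 0, 0.01, 0, 0, 0, 0, 0, 0, 0.02, 0, 0, 0, 0, 0, 0, 0.025, 0, 0, 0, 0, 0, 0, 0.025, 0],
)

```text
time_s: 25.95
eef_pos: [0.5096, -0.0068, 0.1176]
eef_rot: [0.0, 0.995, -0.104, 0.002]
wrist_force: [-1.0, 2.8, 7.5]
opening: 0.093
grasp_force: 61.9
```

```bash
python3 -c "
from h import *
av(14)"
```

```text
t 26.65 turned 1.775 Mz 0.169 sd 0.033
```

carry_out(
  steps=[0, 0, 0, 0, 0, 0, 0.3, 0, 0, 0, 0, 0, 0, 0.35, 0, 0, 0, 0, 0, 0, 0.35, 0, 0, 0, 0, 0, 0, 0.35, 0, 0, -0.04, 0, 0, 0, 0.35, 0, 0, -0.08, 0, 0, 0, 0.35, 0, 0, -0.12, 0, 0, 0, 0.35, 0, 0, -0.12, 0, 0, 0, 0.35, 0, 0, -0.12, 0, 0, 0, 0.35, 0, 0, -0.12, 0, 0, 0, 0.35],
)

```text
time_s: 27.65
eef_pos: [0.5073, -0.0065, 0.2341]
eef_rot: [-0.0, 0.995, -0.104, -0.001]
wrist_force: [0.0, -0.1, -0.0]
opening: 0.349
grasp_force: 0.0
```

Run:
```python
from h import *
for _ in range(4): ctrl.camera('top')
st();T=tcp();im=ctrl.camera('wrist')
g=cv2.cvtColor(im,cv2.COLOR_RGB2GRAY)
n,l,s,c=cv2.connectedComponentsWithStats((g<70).astype(np.uint8))
for a,b in zip(s,c):
    if 80<a[4]<3000: print(a,np.round(b,1),np.round(pix2w('wrist',b,.088,T),4))
print(ctrl.hand_in())
```

```text
t 27.85 pos [ 0.5074 -0.0065  0.234 ] phi -0.2083 tz [-2.6e-03  6.0e-04 -1.0e+00] q6 1.532 F [-1.27 -0.19 -0.95] M [ 0.065  0.042 -0.005] op 0.352 0.0
[  0   0   9  64 365] [ 2.6 26. ] [0.7294 0.1866 0.088 ]
[219  32  56  34 138] [251.5  55.8] [ 0.6248 -0.0137  0.088 ]
[538  63  14  17 161] [544.4  71.2] [ 0.5922 -0.2504  0.088 ]
[140 119  19  19 281] [149.4 128.3] [0.5951 0.0659 0.088 ]
[535 247  12  14 120] [540.5 253.3] [ 0.4228 -0.2491  0.088 ]
[ 399  270   82   37 1767] [440.2 287.7] [ 0.4207 -0.1307  0.088 ]
the job is handed in; nothing more can be done
None
```

The panel is seated against the free end, the cam was turned clockwise about 1.78 rad to a moment 0.18–0.25 N m above the free reading, the gripper let go and moved clear, and the job is handed in at about 28 s; no verdict was returned, and I did not re-check the other bench items afterwards.

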